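# Shut the spice box and tuck its flap beneath the lip

### The arm

A 6-joint arm with a two-finger parallel gripper is mounted at the origin on the work surface. World frame = base frame: x ahead of the robot, y to its left, z up, the work surface at z = 0. Lengths are in mm, angles in degrees, forces in N, time in s.
With the tool pointing down it reaches from about 275 to 825 mm from the base axis. Payload 5.2 kg.
Tool frame: the origin (TCP) lies at the very end of the fingers, on their centre line; the grasp point (between the pads) lies grip_depth behind it (grip_depth is the distance from the TCP to the grasp point, in mm); z points along the fingers, y is the line along which they close (so a half turn about z gives the same grasp; the last joint's range is limited). The gripper opens to 93 mm and grips with 3 to 60 N. Pads are 15 mm wide; open, the fingers measure 128 mm over their backs; the gripper's body (75 mm by 188 mm) begins 65 mm behind the grasp point.
Start: joints at [52.38, 14.817, 87.949, -0, 77.235, -11.62], TCP at [241.091, 494.348, 218.653] pointing down, gripper open.
Joint ranges: [-179.93, 179.93], [-52.35, 119.4], [10.71, 147.94], [-69.91, 249.91], [12.55, 155.21], [-178.61, 178.61]. Speed limits (degrees/s): [147.25, 147.25, 180, 180, 180, 180].

### API

Orientations are given as a 3x3 rotation matrix whose columns are the frame's x, y, z axes.
In Python, from bench import sense, grab_frame, camera_params, sign_off, grip_depth gives the robot as it stands. The module is installed in compiled form; this text tells all that it offers.
- The arm moves only by the shell command python3 -m pendant 'ROWS' [OPENING] [FORCE]. ROWS is JSON, a list of rows, each a list of 6 numbers: the shift along the tool's x, y, z in m, then the turn, a rotation vector about the tool's x, y, z in rad. In form: [[tx, ty, tz, rx, ry, rz], ...]. A call has exactly 5 rows; each row is the pose to reach, as a shift and turn from the pose commanded when the call began, along the tool's axes at that moment; what a row does not reach only later rows make up. A row lasts 1/8 s, in which the tool goes at most 62.5 mm and 10.7 degrees, less where a joint would pass 70% of its speed; a pose out of reach is approached as far as the arm can. A call with a gripper value outside its range is refused whole. OPENING is the gripper's target within -1 to 1 (shut at 1, half-way at 0, fully open at -1), set as the call begins (- or left out, the last holds). The fingers move at their own pace and stop on an object; FORCE is the grip in N (left out, the last holds). Time passes only in rows, so rows that repeat a pose let the fingers close, or fill a call up. It gives the time, the measured TCP pose, the force, the opening and the grip force at its end, in the units of the state.
- sense(): the state, without advancing time (a new reading comes with each control period).
- grab_frame(name): name is "scene" or "top"; returns the picture (420x560x3 uint8, blue, green, red); there is no depth.
- camera_params(name): a dict with "camera_matrix" (3x3 intrinsics, pixels), "k1" (the pictures are not rectified: a ray, as slopes to the right and down, at radius r is drawn at 1 + k1 r^2 times it, then the intrinsics apply), "pose" (4x4, takes a point from camera to world coordinates). Camera axes: x right, y down, z forward; pixel columns grow to the right and rows downward; lengths in mm; the calibration is good to about 2 mm. A picture is of the moment at which its call begins. camera_params takes no time and is no camera call.
- sign_off(): hands the job in; it is judged then, once.
The state is a dict: "t": time; "joint_positions": joint angles; "joint_vel": joint speeds; "joint_efforts": joint torques, N m; "eef_pos": TCP position; "tool_rot": TCP orientation; "force": force on the tool from outside, world axes, zero at the start; "moment": the same for the moment, N m; "gripper_width": opening from 0.0 (shut) to 1.0 (fully open); "grip_force": force on a finger pad.
Only numpy, scipy, OpenCV 4.12 (cv2) and the standard library are available. Lean on these libraries where they do the work, as an engineer would, in place of code of your own. Each camera call takes 0.05 s, during which the arm holds its last target. There are 200 camera calls.

### The job

The wooden spice box has been left open: with your fingertips only, fold its sprung wooden flap down flat over the spice cups, then, while pressing it down, push it along by its rib until its free edge is fully home beneath the steel lip, so that it stays shut when you let go. Do not pinch the flap or touch the cork on its inner face, and leave the ramekin, the tea strainer and the clip standing where they are.

Things in the scene. Friction and masses are not known exactly. Their poses are not given: they have to be found in the camera images.
- dabba: open wooden spice box (masala dabba) holding six steel cups, fixed to the counter, 130 mm (x) x 160 mm (y) x 60 mm high. Origin: centre of its underside, on the counter. Its own +x points from the hinge side to the lip side. The yaw differs each time, within 0.6 rad of the world's. Brass hinge ears on both ends of the hinge side stand up to 70 mm above the counter; the lip's top, at 74 mm, is the highest fixed point
- lip_front (a point): middle of the lower front edge of the steel retaining lip, 50 mm from the box's centre along the box's +x, 69 mm above the counter. The lip is a 5 mm thick strip, 110 mm long along the box's y, that overhangs towards the hinge; the gap beneath it is 4 mm higher than the top of the flat flap. A flap that is not flat, or has been slid forward too soon, strikes the lip
- flap (a joint): angle of the flap about its hinge (rad): 0 = lying flat on the box, grows as it stands up; at the start 0.9 to 1.2. A spring lifts it back to about 0.8 or more whenever it is let go and not beneath the lip; holding it flat takes about 1.2 N at 60 mm from the hinge. It cannot go below 0. Tucked beneath the lip it rests at about 0.04
- slot (a joint): travel of the hinge pin in its slots (m), along the box's +x: 0 = hinge axis 66 mm behind the box's centre (63 mm above the counter), 0.016 = fully home, against the stop. At the start 0 to 0.003. It stays where it is left, and takes about 3 N to slide. The flap must be flat before it is slid beyond 0.005, since then its edge passes beneath the lip; at 0.016 the edge is 10 mm beneath it
- flap_edge (a point): middle of the flap's free edge, at half its thickness. The flap is a wooden plate 110 mm long from the hinge axis to this edge, 150 mm wide along the hinge and 4 mm thick; flat, its top is 65 mm above the counter. Its outer face is turned up and back towards the hinge side
- flap_rib (a point): middle of the top of the wooden rib on the flap's outer face. The rib runs parallel to the hinge, 80 mm long, 8 mm thick, 10 mm high, centred 78 mm from the hinge axis (its face on the hinge side is at 74 mm). Flat, its top is 75 mm above the counter. Pushing its hinge-side face along the box's +x slides the flap home
- flap_cork: 3 mm cork pad covering nearly all the flap's inner face (the face turned to the cups); not to be touched. Origin: on the hinge axis, midway along the hinge; x runs along the flap to its free edge
- ramekin: pink ceramic ramekin, 76 mm across, 42 mm high, loose. Origin: centre of its underside
- strainer: steel tea strainer, bowl 68 mm across and 26 mm high, with a thin handle reaching 135 mm from the bowl's centre along its own +x, loose. Origin: centre of the bowl's underside
- clip: grey plastic bag clip, 75 mm long (its x), 14 mm wide, 18 mm high, loose. Origin: centre of its underside
There are look-alikes about, which are no part of the job. Of the things that look like the dabba, the smallest one is meant.

How it is judged:
By the outcome, as a careful person would: the job done as asked, in the order asked, and still so for the second after the job is handed in, with the robot touching nothing.
It also fails if it takes over 32 s, if anything falls off the work surface, if the arm or the gripper's body presses on something with over 40 N, if the wrist force passes 120 N, or if a joint passes its speed limit or range.

## Working session

There is one attempt and no reset: what is moved stays moved. The work goes in short steps, Python scripts to look and compute and a shell command to move; the robot and the scene stay as the last step left them, time stands still between calls to the robot, and variables do not carry over. Pictures are saved under pics/ and viewed, at most 10 in all, crops included, and the job is handed in when it is done.

```bash
mkdir -p pics; python3 - <<'E'
from bench import *
import cv2,numpy as np
for n in("scene","top"):
    cv2.imwrite(f"pics/{n}0.png",grab_frame(n)); p=camera_params(n); print(n,p["camera_matrix"],p["k1"],np.round(p["pose"],3))
s=sense();print(s["t"],np.round(s["tool_rot"],3),s["force"],grip_depth)
E
```

```text
scene [[483.25727071   0.         275.61352306]
 [  0.         483.25727071 209.06787491]
 [  0.           0.           1.        ]] -0.15764575705559356 [[ 1.520000e-01  7.230000e-01 -6.740000e-01  1.339589e+03]
 [ 9.880000e-01 -1.160000e-01  9.800000e-02 -1.648310e+02]
 [-7.000000e-03 -6.810000e-01 -7.320000e-01  8.851730e+02]
 [ 0.000000e+00  0.000000e+00  0.000000e+00  1.000000e+00]]
top [[380.71368327   0.         279.95006744]
 [  0.         380.71368327 208.33057798]
 [  0.           0.           1.        ]] -0.10785307205613895 [[ 2.400000e-02 -9.810000e-01  1.940000e-01  3.610700e+02]
 [-1.000000e+00 -2.500000e-02 -1.000000e-03 -7.318200e+01]
 [ 6.000000e-03 -1.940000e-01 -9.810000e-01  1.138519e+03]
 [ 0.000000e+00  0.000000e+00  0.000000e+00  1.000000e+00]]
0.1 [[-0.899  0.438 -0.001]
 [ 0.438  0.899 -0.001]
 [ 0.    -0.002 -1.   ]] [-0.13683318 -0.14794676  0.09264032] 18.8
```

View pics/scene0.png

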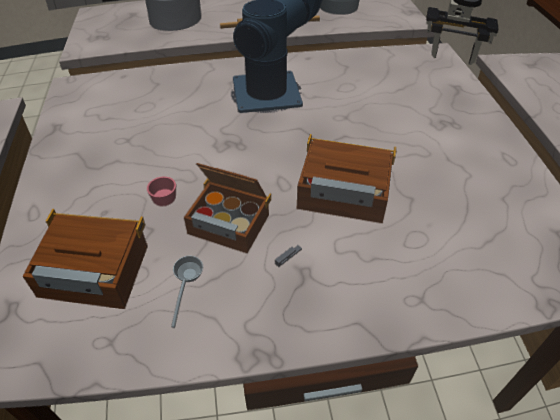

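View pics/top0.png

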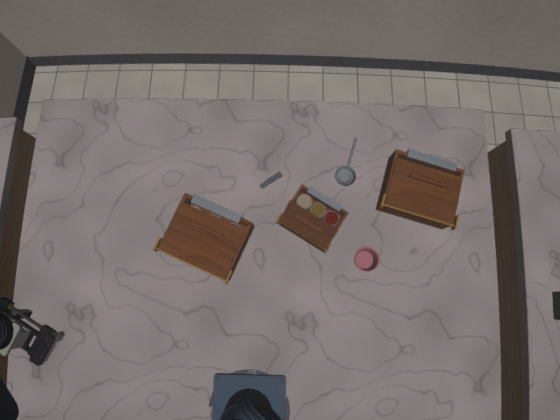

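Three boxes look alike. In the scene picture they are at (85,258), (227,207) and (345,180), and in the top picture at (424,190), (313,218) and (204,238). The middle one is clearly the smallest, and it is the only one standing open with six cups. I'll confirm this in one enlarged crop.

```bash
python3 - <<'E'
import cv2,numpy as np
a=cv2.imread("pics/scene0.png")[150:260,170:280];b=cv2.imread("pics/top0.png")[175:260,265:350]
a=cv2.resize(a,(398,398),interpolation=cv2.INTER_CUBIC);b=cv2.resize(b,(398,398),interpolation=cv2.INTER_CUBIC)
cv2.imwrite("pics/crop.png",np.hstack([a,b]))
E
```

```text
(no output)
```

View pics/crop.png

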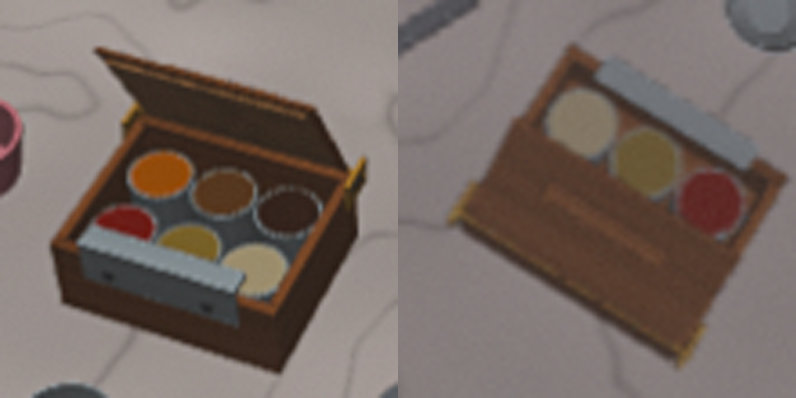

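The crop confirms it: the small box at scene (227,207) is open, with six cups, its lip facing away from the robot and the rib on its outer face. I'll fit the pose, flap angle and slot to the picked corners in both views.

```bash
cat > h.py <<'E'
from bench import camera_params
import numpy as np
def proj(n,P):
    c=camera_params(n);T=np.array(c["pose"]);K=np.array(c["camera_matrix"])
    q=(np.asarray(P,float)-T[:3,3])@T[:3,:3]; s=q[:,:2]/q[:,2:]
    s=s*(1+c["k1"]*(s**2).sum(1,keepdims=True)); return s*[K[0,0],K[1,1]]+K[:2,2]
def ground(n,uv,z):
    from scipy.optimize import fsolve
    return fsolve(lambda p:proj(n,[[p[0],p[1],z]])[0]-uv,[500,0])
E
python3 - <<'E'
from h import *
from scipy.optimize import least_squares
sc=[(53,245),(275,312),(280,370),(65,303),(97,50),(313,108)]
tp=[(572,45),(787,180),(597,80),(745,168),(523,120),(738,247),(548,188),(660,258)]
S=np.array(sc)/398*110+[170,150]; T=(np.array(tp)-[398,0])/398*85+[265,175]
def model(p):
    x,y,w,a,s=p; c,d=np.cos(a),np.sin(a)
    F=lambda r,h,yy:[-66+s+r*c-h*d,yy,63+r*d+h*c]
    L=[[65,-80,60],[65,80,60],[65,80,0],[65,-80,0],F(110,0,-75),F(110,0,75)]
    M=[[65,80,60],[65,-80,60],[50,55,74],[50,-55,74],F(110,0,75),F(110,0,-75),F(78,12,40),F(78,12,-40)]
    R=np.array([[np.cos(w),-np.sin(w),0],[np.sin(w),np.cos(w),0],[0,0,1]])
    return np.array(L)@R.T+[x,y,0],np.array(M)@R.T+[x,y,0]
def res(p):
    L,M=model(p); return np.r_[(proj("scene",L)-S).ravel(),(proj("top",M)-T).ravel()]
r=least_squares(res,[600,-150,-.4,1,1],loss="soft_l1",bounds=([0,-600,-1,.5,0],[900,400,1,1.4,3]))
print(r.x.round(3),res(r.x).reshape(-1,2).round(1).tolist())
for n,uv,z in[("top",(365,259),30),("top",(345,176),20),("top",(355,140),10),("top",(270,180),15)]:print(ground(n,uv,z))
E
```

```text
[ 5.52703e+02 -1.68314e+02 -5.27000e-01  1.08900e+00  3.00000e+00] [[-1.9, -1.2], [-0.2, -0.4], [-0.2, 0.1], [-1.5, -0.5], [-2.1, 0.0], [-0.9, 0.3], [-1.9, -0.9], [-0.5, -1.6], [-2.2, -0.9], [-0.8, -0.1], [-2.7, -1.7], [0.7, 0.7], [-2.0, 0.3], [-0.1, 0.9]]
[ 435.67615867 -325.87186976]
[ 687.86524851 -270.9051887 ]
[ 810.1035717  -306.18936929]
[670.39611962 -41.76004146]
```

```bash
cat >> h.py <<'E'
from scipy.spatial.transform import Rotation as Ro
W=-.527; C=np.array([552.7,-168.3,0]); RB=Ro.from_euler('z',W).as_matrix()
RT=RB@np.array([[-1,0,0],[0,1,0],[0,0,-1.]])
def delta(loc):
    from bench import sense
    s=sense();R=np.array(s["tool_rot"]);p=np.array(s["eef_pos"])
    d=R.T@(C+RB@np.array(loc)-p)
    print("t",s["t"],"local",(RB.T@(p-C)).round(1),"F_local",(RB.T@np.array(s["force"])).round(2),"d_mm",d.round(1),"rot",Ro.from_matrix(R.T@RT).as_rotvec().round(4))
E
python3 - <<'E'
from h import *
delta([-95,0,165])
for a in[1.2,1.09,.9,.7,.5,.3,.15,0]:
    c,d=np.cos(a),np.sin(a);s=1.5
    xf=-66+s+68*c-12*d; r=(68*c-10*d)/c
    print(a,"TCP x",round(xf-7.5,1),"z",round(63+r*d+2*c,1))
E
```

```text
t 0.1 local [-602.6  415.5  217.9] F_local [-0.04 -0.2   0.09] d_mm [-475.9 -451.5   53.5] rot [-0.0016 -0.0003  0.0732]
1.2 TCP x -58.5 z 103.1
1.09 TCP x -51.2 z 107.2
0.9 TCP x -39.1 z 107.6
0.7 TCP x -27.7 z 102.9
0.5 TCP x -18.1 z 94.7
0.3 TCP x -10.6 z 84.1
0.15 TCP x -6.6 z 74.9
0 TCP x -4.0 z 65.0
```

```bash
python3 -m pendant '[[-0.04,-0.04,0,0,0,0.07],[-0.08,-0.08,0,0,0,0.073],[-0.12,-0.115,0,0,0,0.073],[-0.16,-0.15,0,0,0,0.073],[-0.2,-0.19,0,0,0,0.073]]' 1 20
python3 - <<'E'
from h import *
delta([-95,0,165])
E
```

```text
t: 0.72
eef_pos: [337.8, 234.4, 218.5]
tool_rot: [[-0.865, 0.502, 0.0], [0.502, 0.865, -0.0], [-0.0, 0.0, -1.0]]
force: [0.3, -0.1, -0.5]
gripper_width: 0.514
grip_force: 0.0
t 0.725 local [-388.2  240.   218.5] F_local [ 0.32  0.02 -0.47] d_mm [-293.  -240.2   53.5] rot [0.     0.0001 0.0008]
```

```bash
python3 -m pendant '[[-0.04,-0.04,0,0,0,0],[-0.08,-0.075,0,0,0,0],[-0.12,-0.11,0,0,0,0],[-0.16,-0.145,0,0,0,0],[-0.2,-0.18,0,0,0,0]]' 1 20
python3 - <<'E'
from h import *
delta([-95,0,165])
E
```

```text
t: 1.35
eef_pos: [420.0, -22.0, 218.5]
tool_rot: [[-0.864, 0.503, 0.0], [0.503, 0.864, 0.0], [0.0, 0.0, -1.0]]
force: [2.0, 1.0, -0.6]
gripper_width: 0.012
grip_force: 0.0
t 1.35 local [-188.3   59.8  218.5] F_local [ 1.22  1.89 -0.63] d_mm [-93.3 -59.8  53.5] rot [ 0.0002 -0.0001 -0.0002]
```

```bash
python3 -m pendant '[[-0.04,-0.03,0.02,0,0,0],[-0.075,-0.055,0.05,0,0,0],[-0.093,-0.06,0.08,0,0,0],[-0.093,-0.06,0.105,0,0,0],[-0.093,-0.06,0.108,0,0,0]]'
python3 - <<'E'
from h import *
delta([-51,0,107])
import cv2
from bench import grab_frame
a=grab_frame("scene")[130:260,160:300];b=grab_frame("top")[165:265,255:363]
cv2.imwrite("pics/c1.png",np.hstack([cv2.resize(x,(399,370),interpolation=cv2.INTER_CUBIC) for x in(a,b)]))
E
```

```text
t: 1.98
eef_pos: [468.6, -118.3, 108.7]
tool_rot: [[-0.864, 0.503, -0.004], [0.503, 0.864, 0.002], [0.005, -0.0, -1.0]]
force: [-0.4, -0.7, 0.2]
gripper_width: 0.005
grip_force: 0.0
t 1.975 local [-97.9   0.9 108.7] F_local [ 0.01 -0.79  0.24] d_mm [-46.9  -0.9   1.4] rot [-0.0002 -0.005  -0.0004]
```

View pics/c1.png

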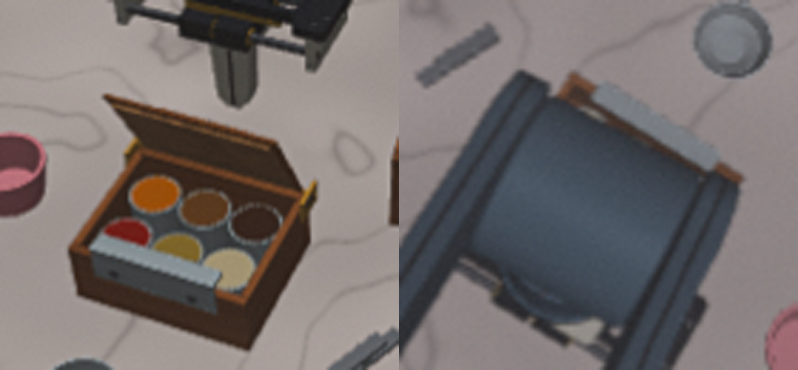

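```bash
python3 - <<'E'
from h import *
f=lambda l:(proj("scene",[C+RB@np.array(l)])[0]-[160,130])*[399/140,370/130]
for l in([-98,1,108.7],[65,-80,60],[65,80,60],[65,80,0],[-66+51+1.5,-75,160.5],[-13.5,75,160.5],[50,-55,74],[50,55,74]):print(l,f(l).round())
E
```

```text
[-98, 1, 108.7] [234. 100.]
[65, -80, 60] [ 65. 246.]
[65, 80, 60] [245. 301.]
[65, 80, 0] [248. 348.]
[-13.5, -75, 160.5] [100.  95.]
[-13.5, 75, 160.5] [273. 141.]
[50, -55, 74] [ 98. 230.]
[50, 55, 74] [222. 267.]
```

```bash
python3 -m pendant '[[-0.015,0,0.001,0,0,0],[-0.027,0,0.002,0,0,0],[-0.035,0,0.003,0,0,0],[-0.04,0,0.003,0,0,0],[-0.043,0,0.003,0,0,0]]'
python3 - <<'E'
from h import *
delta([-39,0,107])
E
```

```text
t: 2.7
eef_pos: [507.5, -140.6, 107.6]
tool_rot: [[-0.864, 0.503, -0.0], [0.503, 0.864, 0.0], [0.0, -0.0, -1.0]]
force: [0.2, -0.4, 1.5]
gripper_width: 0.005
grip_force: 0.0
t 2.7 local [-53.    1.2 107.6] F_local [ 0.33 -0.23  1.46] d_mm [-14.   -1.2   0.6] rot [-0.     -0.0003  0.0002]
```

```bash
python3 -m pendant '[[-0.006,-0.001,0,0,0,0],[-0.012,-0.001,0,0,0,0],[-0.017,-0.001,0.001,0,0,0],[-0.021,-0.001,0.003,0,0,0],[-0.025,-0.001,0.005,0,0,0]]'
python3 - <<'E'
from h import *
delta([-18,0,94.7])
import cv2
from bench import grab_frame
a=grab_frame("scene")[130:260,160:300]
cv2.imwrite("pics/c2.png",cv2.resize(a,(560,520),interpolation=cv2.INTER_CUBIC))
E
```

```text
t: 3.32
eef_pos: [528.5, -154.0, 102.4]
tool_rot: [[-0.864, 0.503, -0.0], [0.503, 0.864, 0.0], [0.0, -0.0, -1.0]]
force: [-0.5, 0.6, 0.1]
gripper_width: 0.005
grip_force: 0.3
t 3.325 local [-28.1   0.2 102.4] F_local [-0.71  0.23  0.07] d_mm [-10.1  -0.2   7.7] rot [-0.     -0.0004  0.0002]
```

View pics/c2.png

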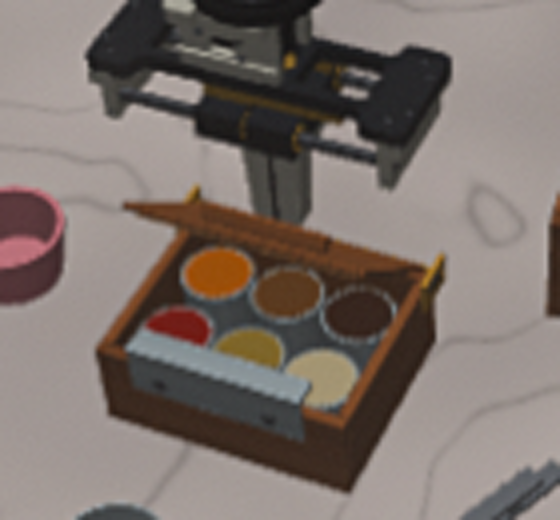

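The picture shows the tip on the outer face behind the rib (rib top around (300,235)), with the flap at about 0.7. The lip is clear, so I'll keep folding.

```bash
python3 -m pendant '[[-0.0045,0,0.0035,0,0,0],[-0.009,0,0.008,0,0,0],[-0.013,0,0.013,0,0,0],[-0.0165,0,0.0185,0,0,0],[-0.019,0,0.0245,0,0,0]]'
python3 - <<'E'
from h import *
delta([-4,0,65])
E
```

```text
t: 4.0
eef_pos: [545.0, -163.6, 77.7]
tool_rot: [[-0.864, 0.503, -0.0], [0.503, 0.864, 0.0], [0.0, -0.0, -1.0]]
force: [-1.4, 1.6, 0.9]
gripper_width: 0.006
grip_force: 0.6
t 4.0 local [-9.   0.2 77.7] F_local [-2.04  0.69  0.89] d_mm [-5.  -0.2 12.7] rot [-0.     -0.0001  0.0002]
```

```bash
python3 -m pendant '[[0,0,0.004,0,0,0],[0,0,0.008,0,0,0],[0,0,0.011,0,0,0],[0,0,0.013,0,0,0],[0,0,0.014,0,0,0]]'
python3 - <<'E'
from h import *
delta([-4,0,65])
import cv2
from bench import grab_frame
a=grab_frame("scene")[130:260,160:300]
cv2.imwrite("pics/c3.png",cv2.resize(a,(560,520),interpolation=cv2.INTER_CUBIC))
E
```

```text
t: 4.62
eef_pos: [545.2, -163.6, 64.7]
tool_rot: [[-0.864, 0.503, 0.001], [0.503, 0.864, -0.0], [-0.001, 0.0, -1.0]]
force: [-0.7, 0.4, 8.0]
gripper_width: 0.003
grip_force: 4.1
t 4.625 local [-8.9  0.2 64.7] F_local [-0.84  0.01  8.05] d_mm [-4.9 -0.2 -0.3] rot [0.     0.0008 0.0002]
```

View pics/c3.png

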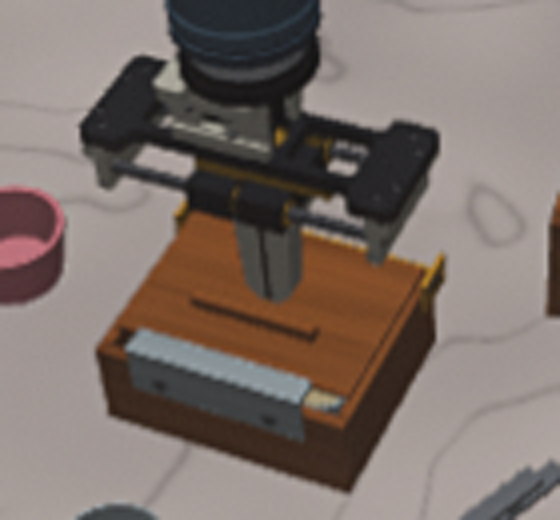

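The flap is flat (TCP z 64.7, 8 N press). Its rib is ahead of the tip and the lip is clear. I'll slide it home while pressing.

```bash
python3 -m pendant '[[-0.004,0,0,0,0,0],[-0.009,0,0,0,0,0],[-0.013,0,0,0,0,0],[-0.017,0,0,0,0,0],[-0.02,0,0,0,0,0]]'
python3 - <<'E'
from h import *
delta([16.5,0,65])
E
```

```text
t: 5.3
eef_pos: [559.4, -172.0, 64.4]
tool_rot: [[-0.865, 0.502, -0.006], [0.502, 0.865, 0.003], [0.007, -0.0, -1.0]]
force: [-8.9, 4.9, 12.1]
gripper_width: 0.005
grip_force: 5.9
t 5.3 local [ 7.6  0.2 64.4] F_local [-10.18  -0.28  12.11] d_mm [-8.9 -0.2 -0.7] rot [-0.0004 -0.0065  0.0005]
```

```bash
python3 -m pendant '[[-0.002,0,0,0,0,0],[-0.004,0,0,0,0,0],[-0.006,0,0,0,0,0],[-0.008,0,0,0,0,0],[-0.008,0,0,0,0,0]]'
python3 - <<'E'
from h import *
delta([16.5,0,65])
import cv2
from bench import grab_frame
a=grab_frame("scene")[130:260,160:300]
cv2.imwrite("pics/c4.png",cv2.resize(a,(560,520),interpolation=cv2.INTER_CUBIC))
E
```

```text
t: 5.92
eef_pos: [566.8, -176.1, 64.3]
tool_rot: [[-0.865, 0.502, -0.005], [0.502, 0.865, 0.002], [0.005, -0.0, -1.0]]
force: [-6.0, 3.2, 8.9]
gripper_width: 0.005
grip_force: 4.6
t 5.925 local [16.1  0.3 64.3] F_local [-6.8  -0.24  8.9 ] d_mm [-0.4 -0.3 -0.7] rot [-0.0003 -0.0053  0.0006]
```

View pics/c4.png

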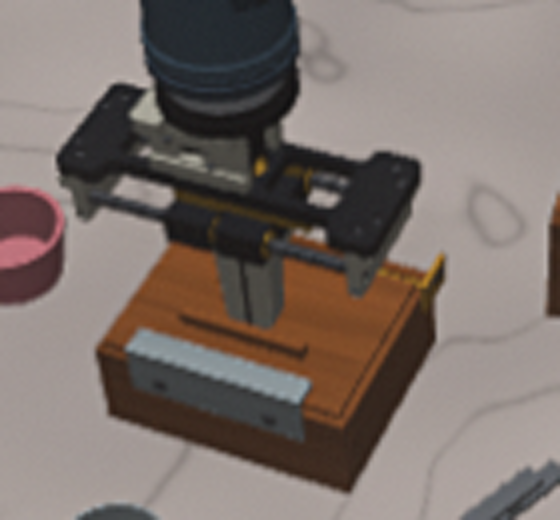

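The edge is going beneath the lip, with the rib now at about (245,335). I'll push on until the stop shows as a rise in force.

```bash
python3 -m pendant '[[-0.001,0,0,0,0,0],[-0.002,0,0,0,0,0],[-0.003,0,0,0,0,0],[-0.004,0,0,0,0,0],[-0.004,0,0,0,0,0]]'
python3 - <<'E'
from h import *
delta([16.5,0,65])
E
```

```text
t: 6.6
eef_pos: [568.8, -177.2, 64.0]
tool_rot: [[-0.865, 0.502, -0.008], [0.502, 0.865, 0.004], [0.009, -0.0, -1.0]]
force: [-9.3, 5.0, 10.8]
gripper_width: 0.003
grip_force: 6.5
t 6.6 local [18.4  0.4 64. ] F_local [-10.54  -0.3   10.78] d_mm [ 1.9 -0.4 -1. ] rot [-0.0003 -0.0087  0.0007]
```

```bash
python3 -m pendant '[[-0.001,0,0,0,0,0],[-0.002,0,0,0,0,0],[-0.003,0,0,0,0,0],[-0.004,0,0,0,0,0],[-0.004,0,0,0,0,0]]'
python3 - <<'E'
from h import *
delta([16.5,0,65])
E
```

```text
t: 7.22
eef_pos: [569.0, -177.3, 63.4]
tool_rot: [[-0.865, 0.502, -0.015], [0.502, 0.865, 0.008], [0.016, -0.001, -1.0]]
force: [-17.7, 8.5, 16.4]
gripper_width: 0.002
grip_force: 11.4
t 7.225 local [18.6  0.4 63.4] F_local [-19.61  -1.58  16.35] d_mm [ 2.1 -0.4 -1.6] rot [-0.0006 -0.0164  0.001 ]
```

The tip stopped at x = 18.6 and the force doubled to 20 N, so the flap is against its stop. I'll unload the push, then lift straight off without dragging it back.

```bash
python3 -m pendant '[[0.004,0,-0.001,0,0,0],[0.006,0,-0.004,0,0,0],[0.007,0,-0.012,0,0,0],[0.007,0,-0.035,0,0,0],[0.007,0,-0.06,0,0,0]]' && python3 -m pendant '[[0.04,0,-0.03,0,0,0],[0.09,0,-0.06,0,0,0],[0.14,0,-0.06,0,0,0],[0.17,0,-0.06,0,0,0],[0.17,0,-0.06,0,0,0]]'
python3 - <<'E'
from h import *
delta([16.5,0,65])
import cv2
from bench import grab_frame
a=grab_frame("scene");b=grab_frame("top")
cv2.imwrite("pics/c5.png",np.hstack([cv2.resize(x,(399,370),interpolation=cv2.INTER_CUBIC) for x in(a[130:260,160:300],b[165:265,255:363])]))
cv2.imwrite("pics/scene1.png",a)
f=lambda l:(proj("top",[C+RB@np.array(l)])[0]-[255,165])*[399/108,3.7]+[399,0]
for s in(10,13,16):print(s,f([12+s,40,75]),f([12+s,-40,75]))
E
```

```text
t: 7.85
eef_pos: [570.6, -178.5, 125.1]
tool_rot: [[-0.864, 0.503, 0.001], [0.503, 0.864, -0.001], [-0.001, 0.0, -1.0]]
force: [-0.3, -0.3, 1.0]
gripper_width: 0.001
grip_force: 0.0
t: 8.48
eef_pos: [422.5, -92.1, 185.2]
tool_rot: [[-0.865, 0.502, 0.002], [0.502, 0.865, -0.001], [-0.002, 0.0, -1.0]]
force: [0.7, 0.0, -0.8]
gripper_width: 0.007
grip_force: 0.0
t 8.475 local [-150.8    0.4  185.2] F_local [ 0.6   0.39 -0.83] d_mm [-167.    -0.5  120.6] rot [0.0002 0.0025 0.0007]
10 [582.98104325 136.30966972] [672.07764117 189.75090613]
13 [584.9643043  133.08092557] [674.02824029 186.47699588]
16 [586.94546498 129.85540439] [675.97661466 183.20629009]
```

View pics/c5.png

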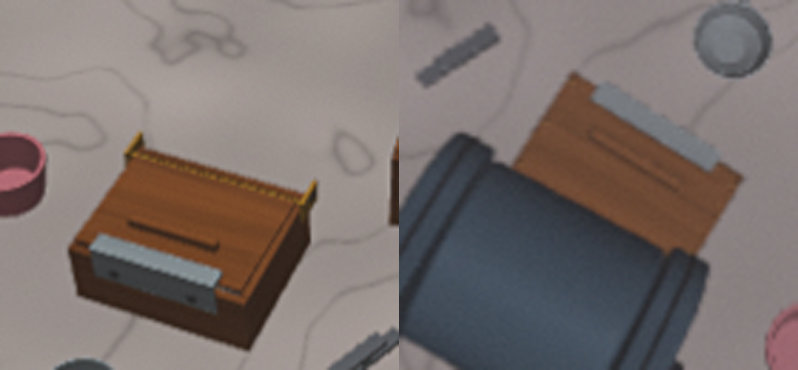

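View pics/scene1.png

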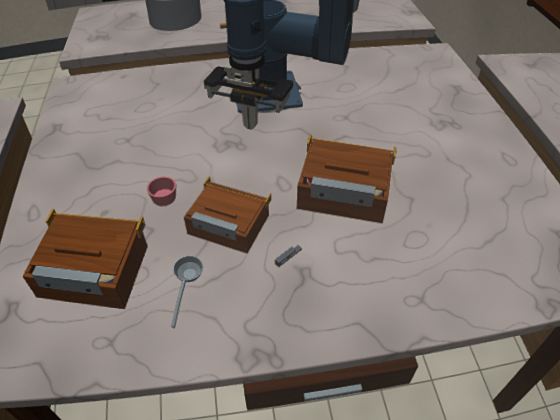

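The flap is flat and shut beneath the lip. In the top crop the rib ends are at (590,131) and (678,188), which fits full travel. The ramekin, strainer and clip are where they were, and the arm is clear.

```bash
python3 -c "
from bench import sign_off;print(sign_off())"
```

```text
the job is handed in; nothing more can be done
None
```

The spice box's flap is folded flat and pushed home under the steel lip; it stayed shut when I let go, the ramekin, strainer and clip look unmoved in the last picture, and the job is handed in at about 8.5 s.

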